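Find the flywheel's heavy side and hold it straight down

TASK

The small flywheel in the blue balancing stand has one side heavier than the rest, and nothing on it shows which. Turn it gently by hand and let go to find out which side is heavy - its stiff bearings stop it a good way short, on whichever side it comes down from, so do not trust one resting place - then set the flywheel with its heavy side straight down and finish holding it still there, gripping its rim between the fingers. Leave the other things on the bench where they lie.

Things in the scene. Friction and masses are not known exactly. Their poses are not given: they have to be found in the camera images.
- stand: Blue balancing stand, fixed to the bench; origin at the centre of its underside, x along the level axle (away from the robot when the stand is square to it), z up. Base plate 190 mm (x) by 150 mm (y), its top (with two ribs) at most 25 mm above the bench. Two bearing posts stand 72 mm before and behind the flywheel (inner faces at 64 mm) and end 16 mm above the axle.
- axle (a point): Centre of the flywheel, on its axle, 115 mm above the bench; fixed to the stand, axes as the stand's. The greased bearing drags with 0.052 N m of dry friction plus 0.05 N m per rad/s: let go, the heavy side sinks slowly, without swinging past, for up to 4 s.
- flywheel (a joint): Angle of the flywheel in rad about the stand's x axis: grows clockwise as the robot sees it (top goes towards -y); 0 = yellow mark on top; not limited. About 0.25 kg at 52 mm radius is out of balance (0.11 to 0.15 N m with the heavy side level with the axle), hidden inside, at an angle to the mark that differs every time. At the start it may still be sinking.
- rim (a point): Highest point of the rim, 75 mm above the axle (fixed to the stand, it does not turn). The sinking heavy side stops 20 to 30 degrees short of the bottom, on the side that it came from, the same angle for both sides. Nearer the bottom than that, or that near the very top, it stays where it is left.
- mark (a point): Yellow index mark (stripe 9 mm wide, 25 mm long, on both faces and across the rim); point on the face towards the robot, 63 mm from the axle, turns with the flywheel; a reference only, not the heavy side. The flywheel is a steel disc, 150 mm across, 0.85 kg, rim 20 mm thick along the axle with flat faces from radius 47 to 75 mm, five dark recesses in its middle.
- grease_tub: yellow tub with black lid, 82 mm wide, 68 mm tall, left of the stand; bystander; origin at the centre of its underside
- brake_pads: red box 50x70x25 mm, right of the stand; bystander; origin at the centre of its underside
- marker_pen: white pen with black cap, 135 mm, lying at the left; bystander; origin at the centre of its underside
- pedal: black bicycle pedal 94x120x24 mm, lying at the right; bystander; origin at the centre of its underside
- lockring: light grey lockring tool, 35 mm wide, 30 mm tall, left of the stand; bystander; origin at the centre of its underside

How it is judged:
By the outcome, as a careful person would: the job done as asked, in the order asked, and still so for the second after the job is handed in, while the arm keeps its last pose, push and grip.
It also fails if it takes over 48 s, if anything falls off the work surface, if the arm or the gripper's body presses on something with over 40 N, if the wrist force passes 120 N, or if a joint passes its speed limit or range.

ROBOT

A 7-joint arm with a two-finger parallel gripper is mounted at the origin on a cart in front of the work surface, level with it; the furniture and walls round the work are solid. World frame = base frame: x ahead of the robot, y to its left, z up, the work surface at z = 0. Lengths are in m, angles in rad, forces in N, time in s.
With the tool pointing down it reaches from about 0.4 to 0.85 m from the base axis. Payload 10.4 kg.
Tool frame: the origin (TCP) lies at the very end of the fingers, on their centre line; the grasp point (between the pads) lies 19 mm behind it; z points along the fingers, y is the line along which they close (so a half turn about z gives the same grasp; the last joint's range is limited). The gripper opens to 85 mm and grips with 20 to 120 N. Pads are 22 mm wide; open, the fingers measure 114 mm over their backs; the gripper's body (76 mm by 85 mm) begins 54 mm behind the grasp point. The pads swing forward as they close: fully open they stand 13 mm farther back than shut.
Start: joints at [1.256, 0.332, -0.065, 1.46, 0.022, 1.35, -0.088], TCP at [0.18, -0.599, 0.231] pointing down, gripper open.
Joint ranges: [-2.6, 2.6], [-0.5, 2.12], [-1.47, 1.34], [0.16, 2.42], [-1.27, 4.41], [0.06, 2.06], [-2.6, 2.6]. Speed limits (rad/s): [2.22, 2.22, 2.79, 2.79, 3.14, 3.14, 3.14].

INTERFACE

Orientations are given as a rotation vector (axis times angle).
In Python, from cell import observe, imaging, arm gives the robot as it stands.
- The arm moves only by the tool play_rows, never from a script. Its argument "motion" is text: rows parted by semicolons, each of 6 numbers parted by spaces: the shift along the tool's x, y, z in cm, then the turn, a rotation vector about the tool's x, y, z in degrees. A call has 1 to 8 rows; each row is the pose to reach, as a shift and turn from the pose commanded when the call began, along the tool's axes at that moment; what a row does not reach only later rows make up. A row lasts 1/12 s, in which the tool goes at most 41.7 mm and 7.16 degrees, less where a joint would pass 70% of its speed; a pose out of reach is approached as far as the arm can. A call with a gripper value outside its range is refused whole. "fingers" is the finger opening in cm, from 0 to 8.54, set as the call begins (left out, the last holds). The fingers move at their own pace and stop on an object; "force" is the grip in N (left out, the last holds). Time passes only in rows, so rows that repeat a pose let the fingers close. It gives the time, the measured TCP pose, the force, the opening and the grip force at its end, in the units of the state.
- observe(): the state, without advancing time (a new reading comes with each control period).
- imaging.camera(name): name is "side" or "top"; returns a dict with "image" (384x512x3 uint8, red, green, blue), "z_map" (384x512 float32, m along the optical axis (not along the pixel's ray), 0 where there is no reading), "fx", "fy", "cx", "cy" (pixels), "R" (3x3) and "t" (3): a world point X has camera coordinates R X + t. Camera axes: x right, y down, z forward; pixel columns grow to the right and rows downward; lengths in m; the calibration is good to about 2 mm. A picture is of the moment at which its call begins.
- arm.close_job(): hands the job in; it is judged then, once.
The state is a dict: "time": time; "joint_pos": joint angles; "qvel": joint speeds; "joint_torque": joint torques, N m; "position": TCP position; "tcp_rot": TCP orientation; "wrist_force": force on the tool from outside, world axes, zero at the start; "wrist_torque": the same for the moment, N m; "grip_width": finger opening in m; "gripper_force": force on a finger pad.
Only numpy, scipy, OpenCV 4.12 (cv2) and the standard library are available. Lean on these libraries where they do the work, as an engineer would, in place of code of your own. Each camera call takes 0.05 s, during which the arm holds its last target. There are 200 camera calls.

## Working session

There is one attempt and no reset: what is moved stays moved. The work goes in short steps, Python scripts to look and compute and a tool call to move; the robot and the scene stay as the last step left them, time stands still between calls to the robot, and variables do not carry over. Pictures are saved under pics/ and viewed, at most 10 in all, crops included, and the job is handed in when it is done.

Besides the shell and the picture viewer there is one more tool, called as name(argument=value, ...), one argument or row to a line, values as JSON. play_rows: Moves the arm, as the interface text tells. Its arguments: {"type":"object","properties":{"motion":{"type":"string"},"fingers":{"type":"number"},"force":{"type":"number"}},"required":["motion"]}

```bash
ls; mkdir -p pics; python3 - <<'E'
from cell import observe, imaging
import cv2,numpy as np
s=observe();print({k:np.round(v,3) for k,v in s.items()})
ims=[]
for n in("side","top"):
    c=imaging.camera(n);np.savez(f'{n}0.npz',**c)
    cv2.imwrite(f'pics/{n}0.png',c["image"][:,:,::-1])
    print(n,c["fx"],c["cx"],c["cy"],np.round(c["R"],3).tolist(),np.round(c["t"],3))
E
```

```text
pics
{'time': np.float64(0.0), 'joint_pos': array([ 1.256,  0.333, -0.065,  1.461,  0.022,  1.35 , -0.089]), 'qvel': array([ 0.001, -0.   ,  0.   ,  0.001,  0.001,  0.   ,  0.001]), 'joint_torque': array([ 0.0000e+00, -6.2544e+01,  4.9000e-02, -3.9161e+01,  1.6000e-02,
        1.0000e-02, -0.0000e+00]), 'position': array([ 0.18 , -0.598,  0.231]), 'tcp_rot': array([-3.107, -0.456,  0.   ]), 'wrist_force': array([-0.293,  0.3  , -0.044]), 'wrist_torque': array([0.027, 0.021, 0.01 ]), 'gripper_force': np.float64(0.0), 'grip_width': np.float64(0.086)}
side 366.77085151584424 252.5901233344549 187.69170887824424 [[-0.879, -0.477, -0.012], [-0.262, 0.504, -0.823], [0.398, -0.72, -0.568]] [0.463 0.252 0.931]
top 405.71315469536216 263.59536810091373 189.39675671637903 [[-0.0, -1.0, -0.0], [-0.849, 0.0, -0.528], [0.528, 0.0, -0.849]] [-0.003  0.513  1.382]
```

View pics/side0.png

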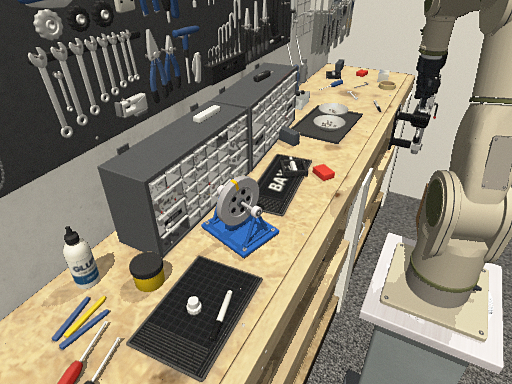

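View pics/top0.png

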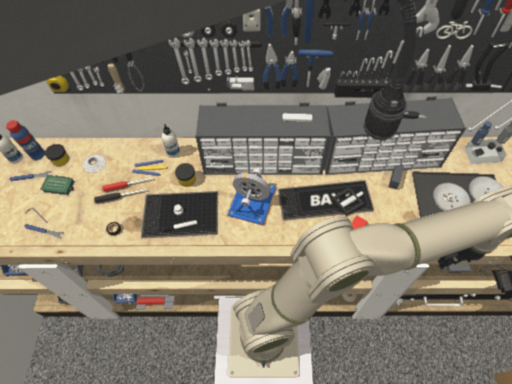

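The side view shows the wheel at about (237,200) with the yellow mark near its top (236,183). The top view shows the wheel at about (250,187) on the blue base at (252,205). Next I fit the stand and wheel.

```bash
cat >h.py <<'E'
import numpy as np,cv2
def cloud(c):
    v,u=np.mgrid[0:384,0:512];z=c["z_map"]
    P=np.stack([(u-c["cx"])/c["fx"]*z,(v-c["cy"])/c["fy"]*z,z],-1)
    return (P-c["t"])@c["R"]
def proj(c,X):
    q=np.asarray(X)@np.asarray(c["R"]).T+c["t"]
    return np.stack([q[...,0]/q[...,2]*c["fx"]+c["cx"],q[...,1]/q[...,2]*c["fy"]+c["cy"]],-1)
E
python3 - <<'E'
from h import *
for n in("side","top"):
    c=dict(np.load(f'{n}0.npz'));P=cloud(c);h=cv2.cvtColor(c["image"],cv2.COLOR_RGB2HSV)
    if n=="side": box=(slice(165,265),slice(190,290))
    else: box=(slice(155,230),slice(215,285))
    b=np.zeros((384,512),bool);b[box]=1
    blue=b&(h[...,0]>100)&(h[...,0]<125)&(h[...,1]>140)
    Q=P[blue];lo=Q[(Q[:,2]<.03)&(Q[:,2]>0.0)]
    print(n,blue.sum(),"base rect",cv2.minAreaRect((lo[:,:2]*1000).astype(np.float32)), "z",np.percentile(lo[:,2],[5,50,95]).round(4))
    g=b&(h[...,1]<70)&(P[...,2]>.06)&(P[...,2]<.2)
    G=P[g];ctr=np.median(G,0);G=G[np.linalg.norm(G-ctr,axis=1)<.1]
    print(len(G),ctr.round(4),G.min(0).round(3),G.max(0).round(3),"top z",np.percentile(G[:,2],[95,98,99.5]).round(4))
    ye=b&(h[...,0]>18)&(h[...,0]<35)&(h[...,1]>150)&(P[...,2]>.05)
    print("yellow",np.argwhere(ye)[:,::-1].tolist(),P[ye].round(3).tolist())
    s=c["image"][box];cv2.imwrite(f'pics/{n}1.png',cv2.resize(s[:,:,::-1],None,fx=6,fy=6,interpolation=cv2.INTER_CUBIC))
a=cv2.imread('pics/side1.png');b=cv2.imread('pics/top1.png')
H=600;a=cv2.resize(a,(400,400));b=cv2.resize(b,(400,int(400*b.shape[0]/b.shape[1])))
o=np.zeros((max(a.shape[0],b.shape[0]),800,3),np.uint8);o[:a.shape[0],:400]=a;o[:b.shape[0],400:]=b
cv2.imwrite('pics/c1.png',o)
E
```

```text
side 1660 base rect ((545.2431030273438, 50.09052276611328), (147.2405242919922, 186.73684692382812), 73.4306411743164) z [0.014  0.02   0.0271]
1556 [0.5659 0.0454 0.1215] [ 0.468 -0.021  0.06 ] [0.627 0.122 0.194] top z [0.1858 0.1899 0.1919]
yellow [[232, 179], [231, 180], [232, 180], [233, 180], [231, 181], [232, 181], [233, 181], [234, 181], [235, 181], [233, 182], [234, 182], [235, 182], [236, 182], [234, 183], [235, 183], [236, 183], [237, 183], [235, 184], [236, 184], [237, 184], [236, 185], [237, 185], [236, 186], [237, 186], [236, 187], [237, 187], [238, 187], [236, 188], [237, 188], [238, 188], [237, 189], [237, 190]] [[0.558, 0.057, 0.192], [0.559, 0.06, 0.191], [0.556, 0.06, 0.191], [0.554, 0.058, 0.191], [0.558, 0.062, 0.189], [0.554, 0.063, 0.191], [0.551, 0.063, 0.192], [0.55, 0.06, 0.191], [0.546, 0.061, 0.192], [0.549, 0.067, 0.192], [0.548, 0.064, 0.19], [0.545, 0.063, 0.19], [0.541, 0.063, 0.192], [0.544, 0.069, 0.191], [0.542, 0.067, 0.191], [0.54, 0.065, 0.19], [0.54, 0.06, 0.187], [0.542, 0.067, 0.187], [0.542, 0.063, 0.185], [0.541, 0.059, 0.183], [0.541, 0.065, 0.183], [0.542, 0.058, 0.179], [0.542, 0.064, 0.179], [0.54, 0.062, 0.178], [0.541, 0.065, 0.176], [0.542, 0.059, 0.172], [0.541, 0.055, 0.17], [0.543, 0.062, 0.17], [0.541, 0.061, 0.171], [0.54, 0.057, 0.169], [0.54, 0.061, 0.168], [0.541, 0.061, 0.164]]
top 715 base rect ((543.2359008789062, 46.030853271484375), (143.81283569335938, 192.10906982421875), 73.43521881103516) z [0.0111 0.0172 0.0251]
601 [0.668  0.0482 0.1148] [ 0.6   -0.049  0.06 ] [0.712 0.147 0.156] top z [0.148  0.1506 0.1543]
yellow [[245, 173], [245, 174], [245, 175], [244, 176], [244, 177], [245, 179]] [[0.561, 0.067, 0.184], [0.557, 0.067, 0.185], [0.551, 0.067, 0.187], [0.548, 0.071, 0.184], [0.541, 0.07, 0.187], [0.539, 0.067, 0.178]]
```

View pics/c1.png

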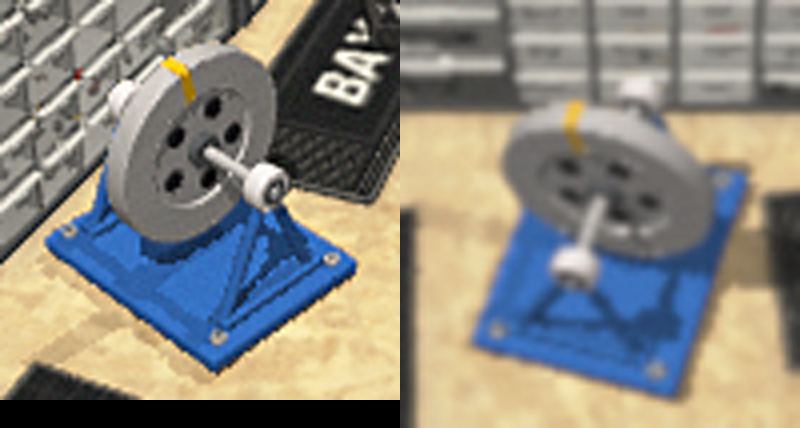

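Both views agree: stand centre is (0.544, 0.048) with x axis at yaw -16.6°, the rim top is at about 0.191 m (expected 0.190), and the mark is slightly left of the top (about -11°). I'll write a helper that gives rows for poses around the axle.

```bash
cat >>h.py <<'E'
from scipy.spatial.transform import Rotation as Ro
YAW=np.radians(-16.6);A=np.array([.544,.048,.115])
SX=np.array([np.cos(YAW),np.sin(YAW),0]);SY=np.array([-SX[1],SX[0],0])
def pose(al,r):  # tool straddling the rim at tilt al (deg, clockwise), tip at radius r
    a=np.radians(al);u=np.array([0,0,np.cos(a)])-np.sin(a)*SY
    return A+r*u,np.stack([np.cross(SX,-u),SX,-u],1)
def rows(p0,R0,*targets):
    for al,r in targets:
        p,R=pose(al,r)
        print((al,r),np.round(np.r_[R0.T@(p-p0)*100,np.degrees(Ro.from_matrix(R0.T@R).as_rotvec())],2))
def mark(tag,n=("side","top")):
    from cell import imaging
    for k in n:
        c=imaging.camera(k);P=cloud(c);h=cv2.cvtColor(c["image"],cv2.COLOR_RGB2HSV)
        L=(P-A)@np.stack([SX,SY,[0,0,1]],1)
        rr=np.hypot(L[...,1],L[...,2])
        ye=(h[...,0]>17)&(h[...,0]<36)&(h[...,1]>120)&(np.abs(L[...,0])<.02)&(rr<.085)&(rr>.04)
        Q=L[ye]
        # front-face pixels by ray/plane would be alike; use depth
        th=np.degrees(np.arctan2(-Q[:,1],Q[:,2]))
        print(tag,k,len(Q),"mark deg",np.round(np.degrees(np.angle(np.exp(1j*np.radians(th)).mean())),1) if len(Q) else None,"x",Q[:,0].mean().round(4) if len(Q) else "")
        cv2.imwrite(f'pics/{k}_{tag}.png',c["image"][:,:,::-1])
    return c
E
python3 - <<'E'
from h import *
from cell import observe
mark("m1");s=observe();print(s["time"])
p,R=s["position"],Ro.from_rotvec(s["tcp_rot"]).as_matrix()
rows(p,R,(0,.155))
p,R=pose(0,.155);rows(p,R,(0,.046),(-40,.155),(40,.155))
p,R=pose(0,.046);rows(p,R,*[(a,.046) for a in range(-50,51,10)])
E
```

```text
m1 side 42 mark deg -21.6 x -0.0017
m1 top 13 mark deg -26.2 x -0.0038
0.2
(0, 0.155) [ 5.348e+01 -5.143e+01 -3.880e+00 -5.000e-02 -2.000e-02 -5.668e+01]
(0, 0.046) [ 0.   0.  10.9  0.   0.   0. ]
(-40, 0.155) [  9.96  -0.     3.63   0.   -40.     0.  ]
(40, 0.155) [-9.96  0.    3.63 -0.   40.    0.  ]
(-50, 0.046) [  3.52  -0.     1.64   0.   -50.    -0.  ]
(-40, 0.046) [  2.96  -0.     1.08   0.   -40.     0.  ]
(-30, 0.046) [  2.3    0.     0.62  -0.   -30.    -0.  ]
(-20, 0.046) [  1.57  -0.     0.28  -0.   -20.    -0.  ]
(-10, 0.046) [  0.8   -0.     0.07   0.   -10.     0.  ]
(0, 0.046) [0. 0. 0. 0. 0. 0.]
(10, 0.046) [-0.8   0.    0.07 -0.   10.    0.  ]
(20, 0.046) [-1.57  0.    0.28  0.   20.   -0.  ]
(30, 0.046) [-2.3  -0.    0.62  0.   30.   -0.  ]
(40, 0.046) [-2.96  0.    1.08 -0.   40.    0.  ]
(50, 0.046) [-3.52  0.    1.64 -0.   50.   -0.  ]
```

play_rows(
  motion="53.5 -51.4 -3.9 0 0 -56.7;53.5 -51.4 -3.9 0 0 -56.7;53.5 -51.4 -3.9 0 0 -56.7;53.5 -51.4 -3.9 0 0 -56.7;53.5 -51.4 -3.9 0 0 -56.7;53.5 -51.4 -3.9 0 0 -56.7;53.5 -51.4 -3.9 0 0 -56.7;53.5 -51.4 -3.9 0 0 -56.7",
  fingers=8.54,
  force=20,
)

```text
time: 0.87
position: [0.3438, -0.3068, 0.249]
tcp_rot: [2.512, 1.885, -0.001]
wrist_force: [0.7, -0.3, 0.5]
grip_width: 0.0853
gripper_force: 0.0
```

```bash
cat >n.py <<'E'
import sys
from h import *
from cell import observe
if len(sys.argv)>1 and sys.argv[1]!='-': mark(*sys.argv[1:2])
s=observe();print(s["time"],s["position"].round(4),s["grip_width"],"F",s["wrist_force"].round(1),"jp",s["joint_pos"].round(2))
p,R=s["position"],Ro.from_rotvec(s["tcp_rot"]).as_matrix()
rows(p,R,*[tuple(map(float,a.split(','))) for a in sys.argv[2:]])
E
python3 n.py m2 0,.155
```

```text
m2 side 34 mark deg -78.4 x -0.002
m2 top 5 mark deg -79.6 x -0.0088
0.9667 [ 0.3472 -0.3029  0.2497] 0.08544833831115292 F [ 0.3 -0.7  0.4] jp [ 1.01 -0.02 -0.39  1.83 -0.01  1.33  0.36]
(0.0, 0.155) [ 3.912e+01  9.410e+00 -2.010e+00  9.000e-02 -1.000e-02  8.300e-01]
```

play_rows(
  motion="39.1 9.4 -2 0 0 0.8;39.1 9.4 -2 0 0 0.8;39.1 9.4 -2 0 0 0.8;39.1 9.4 -2 0 0 0.8;39.1 9.4 -2 0 0 0.8;39.1 9.4 -2 0 0 0.8;39.1 9.4 -2 0 0 0.8;39.1 9.4 -2 0 0 0.8",
)

```text
time: 1.63
position: [0.5109, -0.0192, 0.2657]
tcp_rot: [2.532, 1.858, 0.0]
wrist_force: [2.2, -0.7, 0.2]
grip_width: 0.0855
gripper_force: 0.0
```

```bash
python3 n.py m3 0,.155
```

```text
m3 side 35 mark deg -87.9 x -0.0025
m3 top 3 mark deg -88.6 x -0.008
1.7333 [ 0.5121 -0.0139  0.2657] 0.08569052152232308 F [-0.7 -0.2 -0.1] jp [ 0.64  0.12 -0.75  1.67  0.08  1.38 -0.42]
(0.0, 0.155) [ 6.85  1.26 -0.41  0.02 -0.19 -0.3 ]
```

play_rows(
  motion="6.9 1.3 -0.4 0 0 0;6.9 1.3 -0.4 0 0 0;6.9 1.3 -0.4 0 0 0",
)

```text
time: 1.98
position: [0.5444, 0.0468, 0.2694]
tcp_rot: [-2.525, -1.866, -0.004]
wrist_force: [-0.5, 0.7, 0.1]
grip_width: 0.0852
gripper_force: 0.0
```

```bash
python3 n.py m4 0,.155 20,.155 40,.155 -40,.155
```

```text
m4 side 34 mark deg -88.2 x -0.0025
m4 top 2 mark deg -92.1 x -0.0076
2.0833 [0.5434 0.042  0.269 ] 0.08546084374406013 F [ 0.4 -0.3 -0.8] jp [ 0.52  0.22 -0.79  1.58  0.15  1.41 -0.58]
(0.0, 0.155) [ 0.59 -0.12 -0.1  -0.05 -0.02 -0.68]
(20.0, 0.155) [-4.71 -0.06  0.83  0.07 19.98 -0.68]
(40.0, 0.155) [-9.37  0.    3.52  0.19 39.98 -0.67]
(-40.0, 0.155) [ 10.55  -0.24   3.53  -0.28 -40.01  -0.64]
```

play_rows(
  motion="-2.4 0 0.2 0 10 0;-4.7 0 0.8 0 20 0;-7 0 1.9 0 30 0;-9.4 0 3.5 0 40 0;-9.4 0 3.5 0 40 0;-9.4 0 3.5 0 40 0;-9.4 0 3.5 0 40 0;-9.4 0 3.5 0 40 0",
)

```text
time: 2.75
position: [0.5147, -0.0502, 0.2337]
tcp_rot: [-2.118, -1.55, -0.767]
wrist_force: [0.6, 1.0, 0.2]
grip_width: 0.0854
gripper_force: 0.0
```

```bash
python3 n.py m5 40,.155 40,.046
```

```text
m5 side 36 mark deg -88.7 x -0.0027
m5 top 4 mark deg -85.9 x -0.0101
2.85 [ 0.5156 -0.0476  0.2351] 0.08494633908102109 F [ 0.4 -0.4  1.3] jp [ 1.04  0.22 -0.68  1.81 -0.58  1.27  0.28]
(40.0, 0.155) [-0.07 -0.01  0.11  0.5   0.17 -0.48]
(40.0, 0.046) [-0.04 -0.1  11.01  0.5   0.17 -0.48]
```

View pics/side_m5.png

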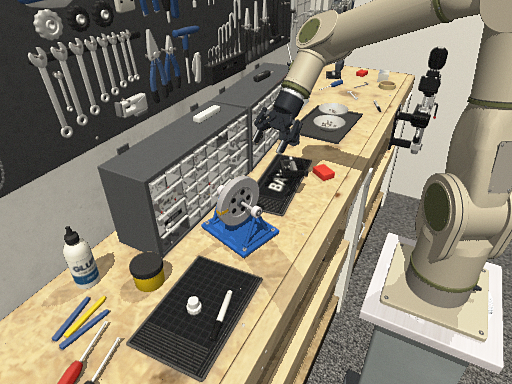

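The wheel sank counter-clockwise and rests at about -88° (the mark at pixel (219,213)). The gripper clears it. Before gripping I check the axle estimate with an overlay.

```bash
python3 - <<'E'
from h import *
import h
o=[]
for n,cc,(x0,y0) in(("side",(237,205),(195,165)),("top",(250,190),(210,155))):
    c=dict(np.load(f'{n}0.npz'));im=cv2.imread(f'pics/{n}_m5.png')[y0:y0+80,x0:x0+80]
    im=cv2.resize(im,None,fx=5,fy=5,interpolation=cv2.INTER_CUBIC)
    t=np.linspace(0,2*np.pi,200)[:,None]
    for x,col in((-.01,(0,255,0)),(.01,(0,0,255))):
        q=proj(c,A+x*SX+.075*(np.cos(t)*np.array([0,0,1])+np.sin(t)*SY))
        cv2.polylines(im,[((q-[x0,y0]+.5)*5-.5).round().astype(np.int32)],True,col,1)
    o.append(im)
    # front face plane from depth
    P=cloud(c);L=(P-A)@np.stack([SX,SY,[0,0,1]],1);rr=np.hypot(L[...,1],L[...,2])
    m=(rr>.052)&(rr<.070)&(abs(L[...,0]+.01)<.012)
    G=L[m];k=np.linalg.lstsq(np.c_[G[:,1:],np.ones(len(G))],G[:,0],rcond=None)[0]
    for _ in range(5):
        r=G[:,0]-np.c_[G[:,1:],np.ones(len(G))]@k;g=abs(r)<.003
        k=np.linalg.lstsq(np.c_[G[g,1:],np.ones(g.sum())],G[g,0],rcond=None)[0]
    print(n,len(G),g.sum(),"slope y,z, offset(expect 0,0,-.010)",k.round(4))
    m=(rr>.04)&(rr<.09)&(abs(L[...,0])<.006);G=L[m];
    B=np.linalg.lstsq(np.c_[2*G[:,1:],np.ones(len(G))],(G[:,1:]**2).sum(1),rcond=None)[0]
    print(" rim circle centre y,z",B[:2].round(4),"r",np.sqrt(B[2]+B[0]**2+B[1]**2).round(4),len(G))
cv2.imwrite('pics/ov.png',np.hstack(o))
E
```

```text
side 491 485 slope y,z, offset(expect 0,0,-.010) [ 0.0016 -0.0018 -0.0059]
 rim circle centre y,z [0.004  0.0064] r 0.0613 693
top 235 216 slope y,z, offset(expect 0,0,-.010) [-0.0014  0.0014 -0.0077]
 rim circle centre y,z [-0.003   0.0084] r 0.0631 196
```

View pics/ov.png

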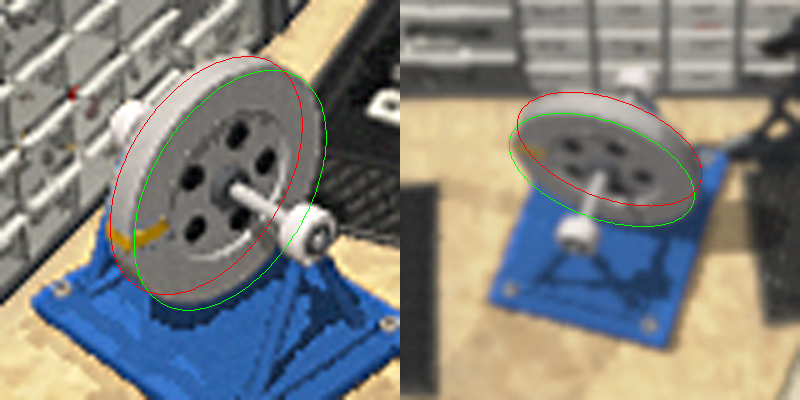

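```bash
sed -i 's/A=np.array(\[.544,.048,.115\])/A=np.array([.547,.047,.115])/; s/L=(P-A)@np.stack(\[SX,SY,\[0,0,1\]\],1)$/L=(P-A-(np.array([.001,.002,.001]) if k=="side" else np.array([0,-.002,0])))@np.stack([SX,SY,[0,0,1]],1)/' h.py; python3 n.py m6 40,.155 40,.046; python3 - <<'E'
from h import *
p,R=pose(40,.046);rows(p,R,*[(a,.046) for a in range(30,-51,-10)])
p,R=pose(-40,.046);rows(p,R,(-40,.1))
E
```

```text
m6 side 37 mark deg -89.5 x -0.0061
m6 top 3 mark deg -89.0 x -0.0121
2.95 [ 0.5157 -0.047   0.2353] 0.08567337067756921 F [ 0.3  0.  -0.2] jp [ 1.04  0.22 -0.68  1.81 -0.59  1.27  0.28]
(40.0, 0.155) [-0.14  0.31  0.08  0.48  0.14 -0.39]
(40.0, 0.046) [-0.12  0.22 10.98  0.48  0.14 -0.39]
(30, 0.046) [  0.8   -0.     0.07   0.   -10.    -0.  ]
(20, 0.046) [  1.57  -0.     0.28   0.   -20.    -0.  ]
(10, 0.046) [  2.3   -0.     0.62   0.   -30.    -0.  ]
(0, 0.046) [  2.96  -0.     1.08   0.   -40.    -0.  ]
(-10, 0.046) [  3.52  -0.     1.64   0.   -50.    -0.  ]
(-20, 0.046) [  3.98  -0.     2.3    0.   -60.    -0.  ]
(-30, 0.046) [  4.32   0.     3.03   0.   -70.    -0.  ]
(-40, 0.046) [  4.53  -0.     3.8    0.   -80.     0.  ]
(-50, 0.046) [  4.6  -0.    4.6   0.  -90.   -0. ]
(-40, 0.1) [ 0.   0.  -5.4  0.   0.   0. ]
```

play_rows(
  motion="-0.1 0.3 3 0.5 0 -0.4;-0.1 0.3 6 0.5 0 -0.4;-0.1 0.3 9 0.5 0 -0.4;-0.1 0.2 11 0.5 0 -0.4;-0.1 0.2 11 0.5 0 -0.4;-0.1 0.2 11 0.5 0 -0.4",
)

```text
time: 3.45
position: [0.5379, 0.0193, 0.1499]
tcp_rot: [-2.1, -1.566, -0.762]
wrist_force: [-0.5, 0.4, 1.1]
grip_width: 0.0854
gripper_force: 0.0
```

```bash
python3 n.py m7 40,.046
```

```text
m7 side 37 mark deg -89.5 x -0.0061
m7 top 4 mark deg -86.8 x -0.0134
3.55 [0.5388 0.0172 0.1507] 0.08550020523893204 F [ 0.  -0.9  0.9] jp [ 0.93  0.33 -0.72  1.9  -0.57  1.03  0.26]
(40.0, 0.046) [ 0.07 -0.07  0.12  0.09  0.06 -0.11]
```

Well placed, and the wheel is undisturbed. Closing.

play_rows(
  motion="0 0 0.1 0 0 0;0 0 0.1 0 0 0;0 0 0.1 0 0 0;0 0 0.1 0 0 0;0 0 0.1 0 0 0;0 0 0.1 0 0 0;0 0 0.1 0 0 0;0 0 0.1 0 0 0",
  fingers=0.5,
  force=25,
)

```text
time: 4.22
position: [0.5381, 0.0182, 0.1489]
tcp_rot: [-2.103, -1.562, -0.763]
wrist_force: [-5.3, -3.5, 5.0]
grip_width: 0.0197
gripper_force: 26.9
```

```bash
python3 n.py m8 40,.046
```

```text
m8 side 36 mark deg -89.9 x -0.0057
m8 top 4 mark deg -88.3 x -0.0126
4.3167 [0.5381 0.0181 0.1488] 0.019385556563483643 F [-5.3 -2.   5.3] jp [ 0.93  0.33 -0.72  1.9  -0.57  1.03  0.26]
(40.0, 0.046) [ 0.14  0.03 -0.06 -0.01  0.01 -0.2 ]
```

play_rows(
  motion="0.4 0 0 0 -5 0;0.8 0 0.07 0 -10 0;1.19 0 0.16 0 -15 0;1.57 0 0.28 0 -20 0;1.94 0 0.43 0 -25 0;2.3 0 0.62 0 -30 0;2.64 0 0.83 0 -35 0;2.96 0 1.08 0 -40 0",
)

```text
time: 4.98
position: [0.5463, 0.0452, 0.16]
tcp_rot: [2.52, 1.87, -0.011]
wrist_force: [-9.6, -4.1, 1.8]
grip_width: 0.0195
gripper_force: 26.3
```

```bash
python3 n.py m9 0,.046 -40,.046
```

```text
m9 side 20 mark deg -130.2 x -0.01
m9 top 4 mark deg -130.8 x -0.0129
5.0833 [0.5476 0.0496 0.1602] 0.01884293424671531 F [-4.2 -2.6 11. ] jp [ 0.39  0.29 -0.65  1.73  0.19  1.19 -0.6 ]
(0.0, 0.046) [-0.26  0.02 -0.08  0.    0.17  0.15]
(-40.0, 0.046) [ 2.700e+00  3.000e-02  9.800e-01  6.000e-02 -3.983e+01  1.400e-01]
```

play_rows(
  motion="0.3 0 0 0 -5 0;0.7 0 0.06 0 -10 0;1.05 0 0.14 0 -15 0;1.4 0 0.25 0 -20 0;1.75 0 0.4 0 -25 0;2.1 0 0.58 0 -30 0;2.4 0 0.77 0 -35 0;2.7 0 1 0 -40 0",
)

```text
time: 5.75
position: [0.5545, 0.0727, 0.1505]
tcp_rot: [2.102, 1.562, -0.772]
wrist_force: [-3.6, -3.1, 4.1]
grip_width: 0.0197
gripper_force: 29.5
```

```bash
python3 n.py m10 -40,.046 -40,.11
```

```text
m10 side 16 mark deg -170.8 x -0.01
m10 top 0 mark deg None x 
5.85 [0.555  0.0746 0.1483] 0.019748875670176677 F [0.1 1.  6.9] jp [-0.13  0.64 -0.53  1.44  0.7   1.76 -1.05]
(-40.0, 0.046) [-0.06  0.02 -0.21 -0.1   0.19  0.18]
(-40.0, 0.11) [-0.08  0.01 -6.61 -0.1   0.19  0.18]
```

play_rows(
  motion="0 0 0 0 0 0;0 0 0 0 0 0;0 0 0 0 0 0;0 0 0 0 0 0;0 0 0 0 0 0;0 0 0 0 0 0;0 0 0 0 0 0;0 0 0 0 0 0",
  fingers=8.5,
)

```text
time: 6.52
position: [0.5546, 0.0725, 0.1495]
tcp_rot: [2.104, 1.565, -0.768]
wrist_force: [-0.2, -0.2, -0.2]
grip_width: 0.0851
gripper_force: 0.0
```

```bash
python3 n.py m11 -40,.046
```

```text
m11 side 18 mark deg -140.0 x -0.0098
m11 top 0 mark deg None x 
6.6167 [0.5546 0.0726 0.1495] 0.08542025207423301 F [ 0.4  0.3 -0.3] jp [-0.13  0.63 -0.53  1.45  0.69  1.75 -1.04]
(-40.0, 0.046) [ 0.17  0.01 -0.24 -0.19 -0.   -0.04]
```

play_rows(
  motion="0 0 0 0 0 0;0 0 0 0 0 0;0 0 0 0 0 0;0 0 0 0 0 0;0 0 0 0 0 0;0 0 0 0 0 0;0 0 0 0 0 0;0 0 0 0 0 0",
)

```text
time: 7.28
position: [0.5546, 0.0726, 0.1495]
tcp_rot: [2.104, 1.565, -0.768]
wrist_force: [0.4, -0.5, -0.2]
grip_width: 0.0848
gripper_force: 0.0
```

```bash
python3 n.py m12 -40,.046
```

```text
m12 side 19 mark deg -134.3 x -0.0093
m12 top 0 mark deg None x 
7.3833 [0.5546 0.0726 0.1495] 0.08508225649466306 F [ 0.1 -0.5 -0.9] jp [-0.13  0.63 -0.53  1.45  0.69  1.75 -1.04]
(-40.0, 0.046) [ 0.17  0.   -0.25 -0.19  0.   -0.04]
```

play_rows(
  motion="0 0 0 0 0 0;0 0 0 0 0 0;0 0 0 0 0 0;0 0 0 0 0 0;0 0 0 0 0 0;0 0 0 0 0 0;0 0 0 0 0 0;0 0 0 0 0 0",
)

```text
time: 8.05
position: [0.5546, 0.0726, 0.1494]
tcp_rot: [2.104, 1.565, -0.768]
wrist_force: [-0.6, 0.0, -0.1]
grip_width: 0.0852
gripper_force: 0.0
```

play_rows(
  motion="0 0 0 0 0 0;0 0 0 0 0 0;0 0 0 0 0 0;0 0 0 0 0 0;0 0 0 0 0 0;0 0 0 0 0 0;0 0 0 0 0 0;0 0 0 0 0 0",
)

```text
time: 8.72
position: [0.5546, 0.0726, 0.1494]
tcp_rot: [2.104, 1.565, -0.768]
wrist_force: [0.2, -0.4, -0.7]
grip_width: 0.0849
gripper_force: 0.0
```

```bash
python3 n.py m13 -40,.046; python3 n.py m14 -40,.046
```

```text
m13 side 23 mark deg -132.3 x -0.0095
m13 top 0 mark deg None x 
8.8167 [0.5546 0.0726 0.1494] 0.08502769021627243 F [0.6 0.2 0.1] jp [-0.13  0.63 -0.53  1.45  0.69  1.75 -1.04]
(-40.0, 0.046) [ 0.17  0.   -0.25 -0.19  0.   -0.04]
m14 side 22 mark deg -132.1 x -0.0095
m14 top 0 mark deg None x 
8.9167 [0.5546 0.0726 0.1494] 0.08499139042125634 F [0.  0.9 0. ] jp [-0.13  0.63 -0.53  1.45  0.69  1.75 -1.04]
(-40.0, 0.046) [ 0.17  0.   -0.24 -0.19  0.   -0.04]
```

Rests: -89.5° (coming down from the + side) and -132.1° (from the - side), so δ≈21.3°, which is within 20–30°. The target mark angle is -110.8°.

play_rows(
  motion="0.2 0 -0.1 0 0 0;0.2 0 -0.1 0 0 0;0.2 0 -0.1 0 0 0;0.2 0 -0.1 0 0 0;0.2 0 -0.1 0 0 0;0.2 0 -0.1 0 0 0;0.2 0 -0.1 0 0 0;0.2 0 -0.1 0 0 0",
  fingers=0.5,
  force=30,
)

```text
time: 9.58
position: [0.5551, 0.0748, 0.149]
tcp_rot: [2.104, 1.565, -0.768]
wrist_force: [-2.5, 0.5, 0.2]
grip_width: 0.0195
gripper_force: 31.2
```

```bash
python3 n.py m15 -40,.046 -35,.046 -30,.046 -25,.046 -20,.046 -18.7,.046
```

```text
m15 side 23 mark deg -133.3 x -0.0088
m15 top 0 mark deg None x 
9.6833 [0.5551 0.0748 0.149 ] 0.019555062803587472 F [-2.2  0.1  1. ] jp [-0.13  0.64 -0.53  1.44  0.69  1.76 -1.05]
(-40.0, 0.046) [-0.03  0.02 -0.14 -0.2   0.01 -0.03]
(-35.0, 0.046) [-0.43  0.02 -0.12 -0.2   5.01 -0.04]
(-30.0, 0.046) [-0.83  0.02 -0.07 -0.2  10.01 -0.05]
(-25.0, 0.046) [-1.22  0.02  0.02 -0.19 15.01 -0.05]
(-20.0, 0.046) [-1.600e+00  2.000e-02  1.400e-01 -1.900e-01  2.001e+01 -6.000e-02]
(-18.7, 0.046) [-1.700e+00  2.000e-02  1.800e-01 -1.900e-01  2.131e+01 -7.000e-02]
```

play_rows(
  motion="-0.4 0 0 0 5 0;-0.8 0 0.07 0 10 0;-1.2 0 0.15 0 15 0;-1.6 0 0.28 0 20 0;-1.8 0 0.36 0 22.5 0;-1.8 0 0.36 0 22.5 0;-1.8 0 0.36 0 22.5 0;-1.8 0 0.36 0 22.5 0",
)

```text
time: 10.35
position: [0.5503, 0.0586, 0.158]
tcp_rot: [2.358, 1.752, -0.367]
wrist_force: [-4.7, -1.0, 5.3]
grip_width: 0.0195
gripper_force: 33.1
```

```bash
python3 n.py m16 -18,.046; python3 n.py m17
```

```text
m16 side 32 mark deg -107.9 x -0.0067
m16 top 8 mark deg -107.6 x -0.0119
10.45 [0.5503 0.0589 0.1579] 0.019512422053446485 F [-4.9 -1.2  4.7] jp [ 0.15  0.42 -0.62  1.61  0.47  1.43 -0.87]
(-18.0, 0.046) [ 0.15  0.02 -0.14 -0.19 -0.39 -0.1 ]
m17 side 26 mark deg -108.7 x -0.0071
m17 top 6 mark deg -108.8 x -0.0112
10.55 [0.5503 0.0589 0.1579] 0.019310594247118607 F [-6.3 -0.9  5.3] jp [ 0.15  0.42 -0.62  1.61  0.47  1.43 -0.87]
```

```bash
python3 -c "
import cv2,numpy as np
f=lambda t:cv2.resize(cv2.imread(f'pics/side_{t}.png')[165:265,190:290],(400,400),interpolation=cv2.INTER_CUBIC)
cv2.imwrite('pics/z.png',np.hstack([f('m14'),f('m17')]))"
```

```text
(no output)
```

View pics/z.png

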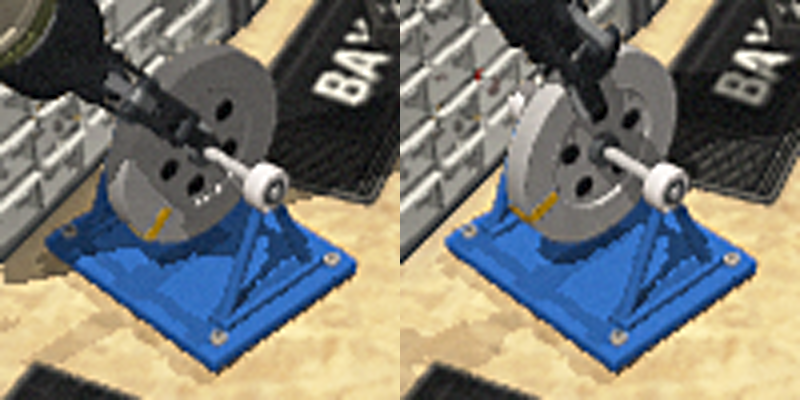

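The wheel is gripped with the mark at lower left (about (535,205) in the crop). I recheck the angles consistently, using only the front-face stripe pixels and a ray–plane intersection.

```bash
python3 - <<'E'
from h import *
from scipy.optimize import least_squares
c=dict(np.load('side0.npz'));C=A+np.array([.001,.002,.001]);B=np.stack([SX,SY,[0,0,1]],1)
o=-c["R"].T@c["t"];L0=(o-C)@B
pts={}
for t in "m1 m2 m3 m4 m5 m6 m7 m8 m9 m10 m11 m12 m13 m14 m15 m16 m17".split():
    im=cv2.imread(f'pics/side_{t}.png');h=cv2.cvtColor(im,cv2.COLOR_BGR2HSV)
    v,u=np.nonzero((h[...,0]>15)&(h[...,0]<36)&(h[...,1]>90))
    d=np.stack([(u-c["cx"])/c["fx"],(v-c["cy"])/c["fy"],np.ones(len(u))],1)@c["R"]@B
    k=(-.010-L0[0])/d[:,0];q=L0+k[:,None]*d
    rr=np.hypot(q[:,1],q[:,2]);m=(rr<.075)&(rr>.046);q=q[m]
    w=h[v,u,1][m].astype(float)
    if len(q)<6:continue
    ce=(q*w[:,None]).sum(0)/w.sum();pts[t]=ce
    print(t,len(q),"ang",np.degrees(np.arctan2(-ce[1],ce[2])).round(1),"r",np.hypot(ce[1],ce[2]).round(4))
E
```

```text
m1 25 ang -19.9 r 0.0612
m2 26 ang -78.8 r 0.0605
m3 26 ang -88.1 r 0.0611
m4 25 ang -88.6 r 0.0615
m5 28 ang -88.9 r 0.0617
m6 28 ang -88.9 r 0.0616
m7 29 ang -88.9 r 0.0616
m8 28 ang -88.9 r 0.0616
m9 25 ang -129.5 r 0.0609
m10 19 ang -171.0 r 0.0611
m11 22 ang -139.9 r 0.0583
m12 23 ang -133.0 r 0.0596
m13 28 ang -131.4 r 0.0604
m14 27 ang -131.2 r 0.0605
m15 28 ang -130.1 r 0.0594
m16 26 ang -107.5 r 0.0603
m17 24 ang -107.9 r 0.0605
```

Consistent radii confirm the centre. Rests are -88.9° and -131.2°, so the target is -110.0°. It's now at -107.7°, so I turn back 2.3°.

play_rows(
  motion="0.1 0 0 0 -1.2 0;0.19 0 0 0 -2.3 0;0.19 0 0 0 -2.3 0;0.19 0 0 0 -2.3 0;0.19 0 0 0 -2.3 0;0.19 0 0 0 -2.3 0",
)

```text
time: 11.05
position: [0.551, 0.061, 0.1572]
tcp_rot: [2.334, 1.736, -0.41]
wrist_force: [-4.2, -1.1, 3.2]
grip_width: 0.0196
gripper_force: 33.2
```

```bash
python3 n.py m18 -20,.046; python3 - <<'E'
from h import *
c=dict(np.load('side0.npz'));C=A+np.array([.001,.002,.001]);B=np.stack([SX,SY,[0,0,1]],1)
o=-c["R"].T@c["t"];L0=(o-C)@B
im=cv2.imread('pics/side_m18.png');h=cv2.cvtColor(im,cv2.COLOR_BGR2HSV)
v,u=np.nonzero((h[...,0]>15)&(h[...,0]<36)&(h[...,1]>90))
d=np.stack([(u-c["cx"])/c["fx"],(v-c["cy"])/c["fy"],np.ones(len(u))],1)@c["R"]@B
q=L0+((-.010-L0[0])/d[:,0])[:,None]*d
rr=np.hypot(q[:,1],q[:,2]);ce=q[(rr<.075)&(rr>.046)].mean(0)
print(np.degrees(np.arctan2(-ce[1],ce[2])))
E
```

```text
m18 side 32 mark deg -110.6 x -0.0073
m18 top 4 mark deg -110.1 x -0.012
11.15 [0.551  0.061  0.1572] 0.019877598648787374 F [-4.1 -0.8  3.9] jp [ 0.12  0.44 -0.62  1.59  0.49  1.46 -0.9 ]
(-20.0, 0.046) [ 0.07  0.02 -0.14 -0.18 -0.18 -0.09]
-109.84156096001
```

```bash
python3 -c "
from cell import arm;print(arm.close_job())"
```

```text
the job is handed in; nothing more can be done
None
```

I handed the job in with the flywheel's heavy side straight down as measured, and the gripper holding it still by the rim. The mark reads about -110°, midway between the rests at -88.9° and -131.2°, and the arm touched nothing but the flywheel.

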